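Close the loaded pot on the puzzle-sorting carousel and hold it at the front

TASK

Put the orange lid squarely on the open pot with the orange band (plug down in its mouth) and let go of the lid; then grip the carousel's upright wooden peg between the fingers and use it to turn the carousel until that pot stands right at the orange arrow on the foot. Finish while holding: keep the peg pinched so that the carousel stays still with the pot at the arrow, and do not let go. Leave the tape, mug, glue, bowl and magnifier where they are.

Things in the scene. Friction and masses are not known exactly. Their poses are not given: they have to be found in the camera images.
- base: Grey round foot of the carousel, 170 mm across and 18 mm high, fixed to the table. Origin on the carousel's upright turning axis at table height. A low tongue (6 mm high) with a flat orange arrow head sticks out along the foot's own -x axis to 175 mm from the axis; that is the front. The foot's place and yaw vary.
- carousel (a joint): Turning angle (rad) of the lime-green platter on the foot, anticlockwise seen from above. It turns endlessly either way with a light even drag (about 0.08 N m, 1 N at the peg) and stays where it is left. At 0 or any whole turn the banded pot is at the arrow.
- hub (a point): On the turning axis, top of the platter's 40 mm hub, 60 mm above the table. Platter 256 mm across, top at 30 mm. Round it, 85 mm from the axis, a quarter turn apart: banded pot, closed green pot, peg (across from the banded pot), closed green pot. The green pots are 68 mm across, their pale 72 mm lids are fixed, the lids' knobs reach 121 mm above the table.
- jar_mouth (a point): Centre of the mouth of the open white pot with the orange band, level with its rim, 85 mm above the table and 85 mm from the turning axis. The pot is part of the carousel: 68 mm across outside, 62 mm inside, 55 mm tall, jigsaw pieces lying in its lower part.
- front_spot (a point): Point fixed to the foot, 85 mm above the table, 85 mm from the axis in the arrow's direction: where jar_mouth must come.
- peg: Upright round wooden peg on the platter, 18 mm in diameter (32 mm collar, 6 mm high, at its bottom), 105 mm tall: from 30 to 135 mm above the table. Origin at its bottom centre, 85 mm from the axis, across from the banded pot. Mounted on the carousel like a crank grip: it goes round with the platter and spins freely on its own axis.
- lid: Loose orange lid, about 45 g, standing on its plug, knob up, on the table left or right of the carousel. Origin at the bottom centre of the plug, z up. Plug 53 mm across (tapered foot) from 0 to 12 mm; flange 72 mm across from 12 to 18 mm; round knob 24 mm across from 18 to 48 mm. Seated, its flange lies on the pot's rim and its origin is 12 mm below the rim.
- tape: Bystander: blue roll of tape lying flat, 80 mm across, 22 mm high, origin at bottom centre; on the other side of the carousel from the lid.
- mug: Bystander: white mug, 80 mm across, 90 mm high, origin at bottom centre, handle towards its +y.
- glue: Bystander: white glue bottle with orange cap, 48 mm across, 100 mm high, origin at bottom centre.
- bowl: Bystander: small green bowl, 90 mm across, 40 mm high, origin at bottom centre.
- magnifier: Bystander: magnifying glass lying flat, lens 72 mm across, 10 mm high; origin under the lens, handle along its -x to 123 mm.
There are look-alikes about, which are no part of the job. Of the things that look like the lid, take the one that is farthest from the robot's base at the start.

How it is judged (in metres and radians):
On the way, in this order (a step that is already met when the one before it is completed fails the run):
1. the lid sits on the banded pot, its plug in the mouth, and the fingers have let go of it (horizontal distance between lid and jar_mouth below 0.007 m and z of lid in the frame of jar_mouth between -0.016 and -0.0085 m and angle between lid's own z axis and vertical below 0.1 rad and contact force between the fingers and lid below 0.1 N), for 0.2 s.
2. then the carousel is turned until the banded pot is at the arrow, with the peg gripped (horizontal distance between lid and jar_mouth below 0.007 m and z of lid in the frame of jar_mouth between -0.016 and -0.0085 m and angle between lid's own z axis and vertical below 0.1 rad and horizontal distance between jar_mouth and front_spot below 0.01 m and contact force between the fingers and peg above 2 N and horizontal distance between the grasp point and peg below 0.02 m), for 0.2 s.
At the end, for the whole second after the job is handed in: Lid seated on the banded pot (7 mm off centre, 4 mm of full depth, 0.1 rad tilt at most) and not touched; pot within 10 mm of the spot at the arrow; carousel slower than 0.05 rad/s; fingers press the peg with over 2 N, TCP within 20 mm of its axis (all of step 2 and contact force between the fingers and lid below 0.1 N and velocity of joint carousel between -0.05 and 0.05 rad/s); the arm keeps its last pose, push and grip.
It fails at once if a bystander is moved by more than 30 mm (distance of any of tape, mug, glue, bowl, magnifier from where it was at the start of the episode above 0.03 m).
It also fails if it takes over 64 s, if anything falls off the work surface, if the arm or the gripper's body presses on something with over 40 N, if the wrist force passes 120 N, or if a joint passes its speed limit or range.

ROBOT

A 6-joint arm with a two-finger parallel gripper is mounted at the origin on the work surface. World frame = base frame: x ahead of the robot, y to its left, z up, the work surface at z = 0. Lengths are in mm, angles in rad, forces in N, time in s.
With the tool pointing down it reaches from about 400 to 925 mm from the base axis. Payload 12.5 kg.
Tool frame: the origin (TCP) lies between the finger pads, 19 mm behind the fingertips; this is the grasp point; z points along the fingers, y is the line along which they close (so a half turn about z gives the same grasp; the last joint's range is limited). The gripper opens to 95 mm and grips with 3 to 60 N. Pads are 20 mm wide; open, the fingers measure 119 mm over their backs; the gripper's body (75 mm by 180 mm) begins 59 mm behind the grasp point.
Start: joints at [-1.387, 0.491, 1.559, -0, 1.092, -0.106], TCP at [178.623, -598.948, 233.461] pointing down, gripper open.
Joint ranges: [-3.1, 3.1], [-0.84, 2.19], [0.05, 2.79], [-1.13, 4.28], [0.06, 2.93], [-2.69, 2.69]. Speed limits (rad/s): [2.22, 2.22, 2.79, 3.14, 3.14, 3.14].

INTERFACE

Orientations are given as [roll, pitch, yaw] about the fixed x, y, z axes, in that order (R = Rz(yaw) Ry(pitch) Rx(roll)).
In Python, from cell import * gives the robot as it stands. The module is installed in compiled form; this text tells all that it offers.
- The arm moves only by the tool arm_command, never from a script. Its arguments are lists of equal length, an entry for each row: "delta_pos": the shift along the world's x, y, z in units of 250 mm (1.0 is 250 mm), a list of three; "delta_rot": the turn, a rotation vector about the world's x, y, z in units of 90 degrees (1.0 is 90 degrees), a list of three; "claw": the closure, from 0 (fully open) to 1 (shut). In form: {"delta_pos": [[tx, ty, tz], ...], "delta_rot": [[wx, wy, wz], ...], "claw": [claw, ...]}. A call has exactly 5 rows; each row is the pose to reach, as a shift and turn from the pose commanded when the call began; what a row does not reach only later rows make up. A row lasts 1/12 s, in which the tool goes at most 41.7 mm and 7.16 degrees, less where a joint would pass 70% of its speed; a pose out of reach is approached as far as the arm can. A call with a number of a shift or a turn outside -1 to 1 is refused whole. A call with a gripper value outside its range is refused whole. The fingers move at their own pace and stop on an object; the grip force is fixed at half the most. Time passes only in rows, so rows that repeat a pose let the fingers close, or fill a call up. It gives the time, the measured TCP pose, the force, the opening and the grip force at its end, in the units of the state.
- state(): the state, without advancing time (a new reading comes with each control period).
- read_camera(name): name is "scene" or "top" or "wrist"; returns the picture (480x640x3 uint8, red, green, blue); there is no depth.
- calibration(name): a dict with "camera_matrix" (3x3 intrinsics, pixels), "T" (4x4, takes a point from camera to world coordinates). Camera axes: x right, y down, z forward; pixel columns grow to the right and rows downward; lengths in mm; the calibration is good to about 2 mm. A picture is of the moment at which its call begins: read the wrist's pose just before it. calibration takes no time and is no camera call; for the wrist camera it gives the pose at the moment of the call.
- job_done(): hands the job in; it is judged then, once.
The state is a dict: "t": time; "joints": joint angles; "qvel": joint speeds; "tau": joint torques, N m; "eef_pos": TCP position; "tcp_rot": TCP orientation; "ft_force": force on the tool from outside, world axes, zero at the start; "moment": the same for the moment, N m; "opening": opening from 0.0 (shut) to 1.0 (fully open); "grip_force": force on a finger pad.
Only numpy, scipy, OpenCV 4.12 (cv2) and the standard library are available. Lean on these libraries where they do the work, as an engineer would, in place of code of your own. Each camera call takes 0.05 s, during which the arm holds its last target. There are 200 camera calls.

## Working session

There is one attempt and no reset: what is moved stays moved. The work goes in short steps, Python scripts to look and compute and a tool call to move; the robot and the scene stay as the last step left them, time stands still between calls to the robot, and variables do not carry over. Pictures are saved under pics/ and viewed, at most 13 in all, crops included, and the job is handed in when it is done.

Besides the shell and the picture viewer there is one more tool, called after "Call:" in YAML: its name, and indented under it one key for each argument. arm_command: Moves the arm, as the interface text tells. Shifts and turns lie within -1 to 1; 1 stands for 250 mm of shift or 90 degrees of turn. Its arguments: {"type":"object","properties":{"delta_pos":{"type":"array"},"delta_rot":{"type":"array"},"claw":{"type":"array"}},"required":["delta_pos","delta_rot","claw"]}

```bash
mkdir -p pics; cat > h.py <<'E'
from cell import *
import numpy as np, cv2
def save(n,im): cv2.imwrite('pics/'+n,cv2.cvtColor(im,cv2.COLOR_RGB2BGR))
def ray(c,u,v):
    K,T=np.array(c['camera_matrix']),np.array(c['T'])
    return T[:3,3],T[:3,:3]@np.linalg.solve(K,[u,v,1.])
def onz(c,u,v,z):
    o,d=ray(c,u,v); return (o+d*(z-o[2])/d[2])[:2].round(1)
def proj(c,p):
    K,T=np.array(c['camera_matrix']),np.array(c['T'])
    q=K@(T[:3,:3].T@(np.array(p,float)-T[:3,3])); return q[:2]/q[2]
def blobs(im,lo,hi,amin=60):
    m=cv2.inRange(cv2.cvtColor(im,cv2.COLOR_RGB2HSV),np.array(lo),np.array(hi))
    n,_,s,c=cv2.connectedComponentsWithStats(m)
    return [(c[i].round(1).tolist(),s[i].tolist()) for i in range(1,n) if s[i][4]>=amin]
E
python3 - <<'E'
from h import *
for n in('top','scene'):
    im=read_camera(n); save(n+'0.png',im); c=calibration(n)
    print(n,np.array(c['T'])[:3].round(2).tolist(),np.array(c['camera_matrix'])[0,0])
    for b in blobs(im,[5,130,100],[20,255,255]): print(b, onz(c,*b[0],18))
print(state())
E
```

```text
top [[0.03, -0.99, 0.16, 241.87], [-1.0, -0.03, -0.0, 7.82], [0.01, -0.16, -0.99, 1233.18]] 449.7755603246027
([330.2, 112.5], [244, 80, 171, 50, 2611]) [ 8.192e+02 -4.000e-01]
([437.1, 241.1], [425, 229, 25, 25, 505]) [ 453.  -303.2]
([338.5, 253.4], [334, 249, 11, 12, 79]) [411.2 -33.6]
([397.1, 288.7], [385, 280, 26, 18, 346]) [ 319.8 -193.6]
([437.5, 286.4], [429, 283, 19, 8, 80]) [ 329.1 -302.7]
scene [[0.24, 0.83, -0.5, 1160.74], [0.97, -0.21, 0.12, -169.91], [-0.01, -0.52, -0.86, 1339.6]] 623.5155118970232
([444.0, 15.9], [407, 0, 79, 39, 2391]) [-343.1  590.5]
([532.8, 1.3], [517, 0, 35, 4, 114]) [-339.9  891.4]
([586.1, 53.2], [481, 0, 159, 131, 9239]) [-78.  949.8]
([378.4, 36.1], [357, 26, 43, 21, 549]) [-304.   362.4]
([102.9, 31.6], [88, 28, 34, 8, 88]) [-533.9 -466. ]
([235.4, 238.2], [220, 227, 29, 24, 416]) [ 315.7 -191.7]
([191.3, 246.9], [177, 235, 26, 23, 341]) [ 314.4 -301.8]
([17.9, 298.2], [0, 279, 29, 38, 417]) [ 356.2 -718.3]
([200.3, 297.6], [184, 285, 30, 27, 513]) [ 458.3 -299.8]
([203.0, 339.4], [198, 335, 11, 10, 84]) [ 564.7 -308.6]
([367.8, 420.7], [248, 376, 245, 104, 6283]) [831.3   3.8]
([436.7, 452.5], [428, 449, 18, 8, 64]) [928.1 123.5]
([354.5, 473.7], [331, 468, 43, 12, 143]) [927.9 -51.8]
{'t': 0.1, 'joints': array([-1.38656616e+00,  4.91489090e-01,  1.55940318e+00, -2.04425664e-07,
        1.09167355e+00, -1.05633249e-01]), 'qvel': array([ 0.00197315, -0.00183485, -0.00253004, -0.00037992, -0.00015152,
        0.00179444]), 'tau': array([ 3.74797324e-03, -6.13621116e+01, -2.58606684e+01,  6.94505498e-02,
        4.69923019e-02, -4.67921041e-05]), 'eef_pos': array([ 178.60387931, -598.73161067,  232.92144676]), 'tcp_rot': array([-3.14062489e+00, -1.02427599e-04,  2.89863460e-01]), 'ft_force': array([0.04057629, 1.01553969, 0.23431277]), 'moment': array([ 0.03003027,  0.00789446, -0.03737632]), 'grip_force': 0.0, 'opening': 1.0014761205539722}
```

View pics/top0.png

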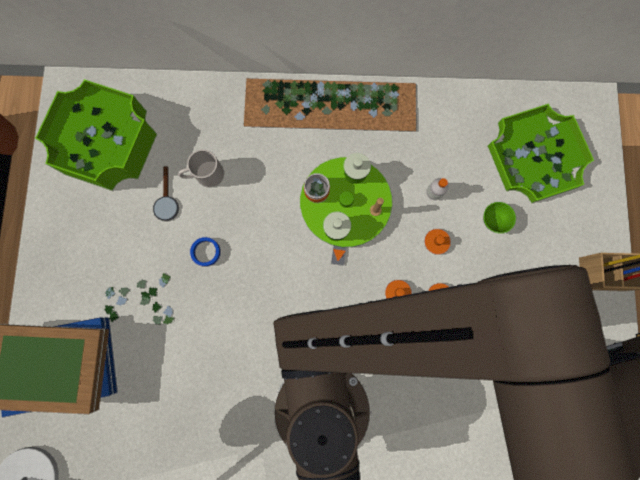

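View pics/scene0.png

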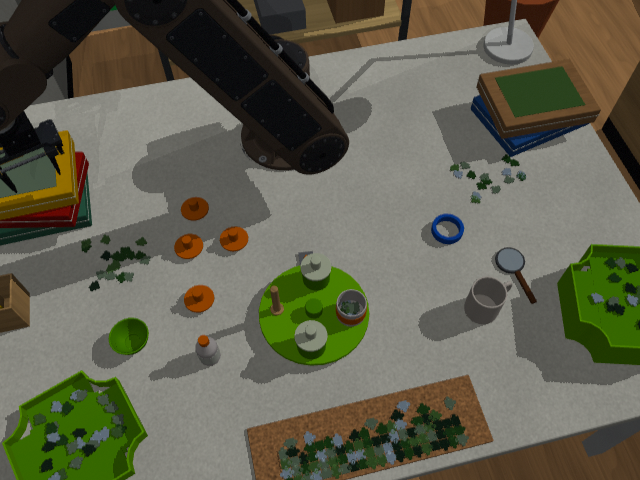

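The top picture shows four orange lid-like things:
- (437,241) in top, which is (200,298) in scene.
- (397,289) in top, which is (234,238) in scene.
- (437,286) in top, which is (188,246) in scene and partly under the arm.
- (195,208) in scene only.

The one farthest from the base is (437,241) in top, at about (453,-303). The carousel is at about (346,201), its arrow at (339,254), the open pot at (317,187) and the peg at (377,207). Next I'll measure and crop.

```bash
python3 - <<'E'
from h import *
from scipy.optimize import least_squares
ims={n:read_camera(n) for n in('top','scene')}
box={'top':(290,145,400,255),'scene':(245,245,385,375)}
for n,im in ims.items():
    c=calibration(n); x0,y0,x1,y1=box[n]
    m=cv2.inRange(cv2.cvtColor(im,cv2.COLOR_RGB2HSV),np.array([33,140,60]),np.array([55,255,255]))
    q=np.zeros_like(m); q[y0:y1,x0:x1]=m[y0:y1,x0:x1]
    k,_,s,ce=cv2.connectedComponentsWithStats(q); i=1+np.argmax(s[1:,4])
    cn=max(cv2.findContours((_==i).astype(np.uint8),cv2.RETR_EXTERNAL,cv2.CHAIN_APPROX_NONE)[0],key=len)
    P=np.array([onz(c,*p,30) for p in cn[:,0].astype(float)])
    f=least_squares(lambda a:np.hypot(*(P-a[:2]).T)-a[2],[*P.mean(0),128],loss='soft_l1',f_scale=2)
    print(n,'axis',f.x.round(1))
    hv=cv2.cvtColor(im,cv2.COLOR_RGB2HSV)
    for b in blobs(im,[3,130,80],[20,255,255],8):
        if x0-120<b[0][0]<x1+60 and y0-100<b[0][1]<y1+100 : print(' or',b,'z6',onz(c,*b[0],6),'z18',onz(c,*b[0],18),'z22',onz(c,*b[0],22))
a=cv2.resize(ims['top'][140:260,290:450],None,fx=5,fy=5)
b=cv2.resize(ims['scene'][220:380,170:390],None,fx=3.6,fy=3.6)
save('ctop.png',a[:600,:800]); save('csc.png',b)
E
```

```text
top axis [551.5 -51.5 121.4]
 or ([329.1, 112.4], [245, 80, 170, 50, 2635]) z6 [825.2   2.8] z18 [819.5   2.8] z22 [817.6   2.8]
 or ([338.9, 82.6], [337, 82, 5, 2, 8]) z6 [919.2 -23.6] z18 [912.6 -23.3] z22 [910.4 -23.2]
 or ([346.5, 82.6], [343, 82, 8, 2, 10]) z6 [919.9 -45.9] z18 [913.3 -45.4] z22 [911.1 -45.2]
 or ([327.8, 103.5], [324, 102, 7, 6, 22]) z6 [852.6   7.3] z18 [846.7   7.3] z22 [844.7   7.3]
 or ([442.7, 182.5], [438, 178, 10, 9, 62]) z6 [ 623.9 -324.3] z18 [ 620.2 -321.1] z22 [ 618.9 -320. ]
 or ([316.6, 198.7], [305, 194, 23, 8, 51]) z6 [566.1  31.1] z18 [562.9  30.9] z22 [561.9  30.8]
 or ([437.1, 241.1], [425, 229, 25, 25, 505]) z6 [ 455.1 -306.3] z18 [ 453.  -303.2] z22 [ 452.3 -302.2]
 or ([338.5, 253.4], [334, 249, 11, 12, 79]) z6 [412.8 -34. ] z18 [411.2 -33.6] z22 [410.6 -33.4]
 or ([397.1, 288.9], [385, 280, 26, 19, 355]) z6 [ 320.  -195.6] z18 [ 319.2 -193.6] z22 [ 319.  -192.9]
 or ([437.7, 286.5], [429, 283, 20, 8, 89]) z6 [ 329.7 -306.3] z18 [ 328.8 -303.2] z22 [ 328.5 -302.2]
scene axis [566.7 -53.6 123. ]
 or ([194.0, 208.3], [181, 197, 28, 23, 424]) 
[... 183 characters left out ...]
, [174, 234, 29, 25, 537]) z6 [ 302.3 -310. ] z18 [ 310.  -308.7] z22 [ 312.6 -308.3]
 or ([198.7, 298.4], [184, 285, 30, 28, 626]) z6 [ 453.1 -304.9] z18 [ 459.5 -303.7] z22 [ 461.6 -303.3]
 or ([273.8, 288.8], [270, 286, 8, 6, 36]) z6 [ 471.1 -126.5] z18 [ 477.3 -126.9] z22 [ 479.3 -127. ]
 or ([277.1, 309.2], [271, 301, 13, 14, 62]) z6 [ 525.6 -129.7] z18 [ 531.3 -130. ] z22 [ 533.2 -130.2]
 or ([361.7, 315.9], [355, 307, 12, 14, 38]) z6 [590.   58.7] z18 [595.1  56.6] z22 [596.8  56. ]
 or ([203.1, 340.0], [198, 335, 11, 11, 94]) z6 [ 560.8 -309.8] z18 [ 566.2 -308.6] z22 [ 568.  -308.2]
 or ([369.1, 424.3], [248, 376, 245, 104, 8062]) z6 [836.3   6. ] z18 [839.3   4.4] z22 [840.2   3.8]
```

View pics/ctop.png

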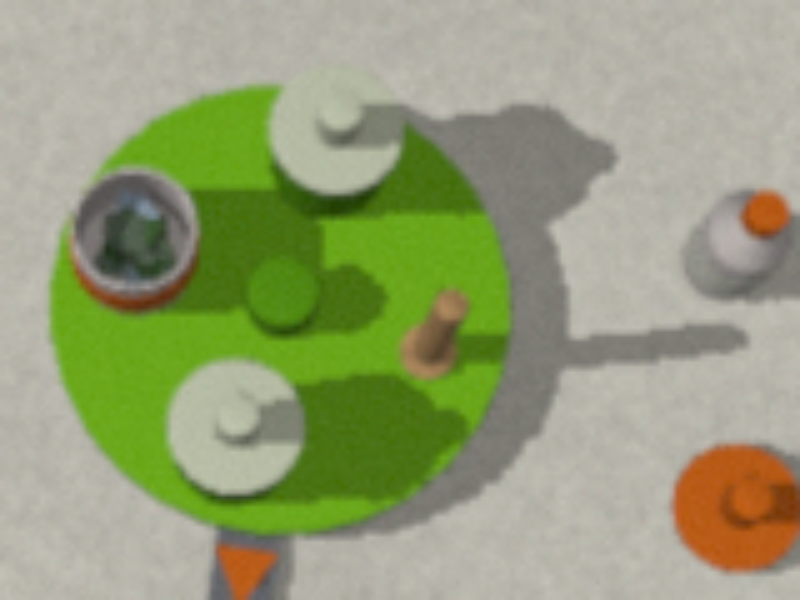

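View pics/csc.png

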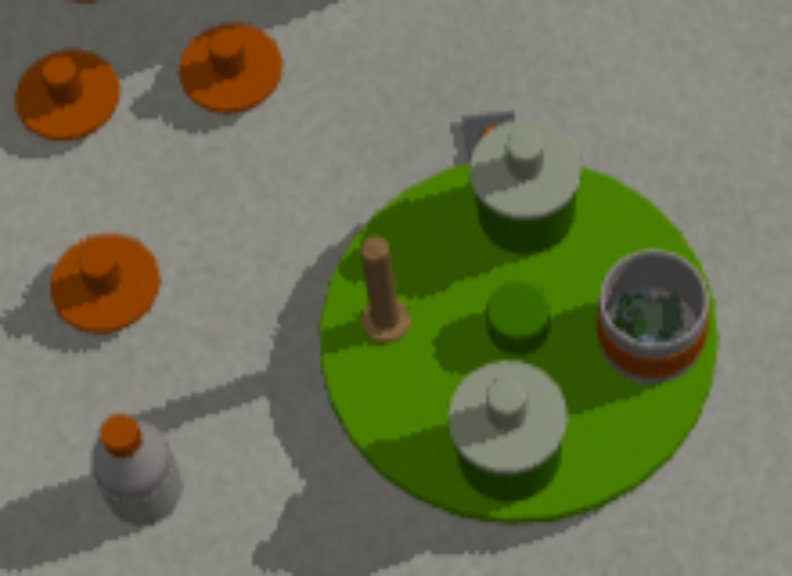

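The crops confirm the choice: an orange lid with its knob at top crop (737,508), i.e. pixel (437,242). The pot mouth is at (317,186), the peg top at (380,200) and the arrow at (338.5,253). Next I'll triangulate.

```bash
cat >> h.py <<'E'
def tri(a,b):
    A=np.zeros((3,3));B=np.zeros(3)
    for o,d in(a,b):
        d=d/np.linalg.norm(d);M=np.eye(3)-np.outer(d,d);A+=M;B+=M@o
    return np.linalg.solve(A,B).round(1)
E
python3 - <<'E'
from h import *
t,s=calibration('top'),calibration('scene')
for n,a,b,z in(('mouth',(317.2,186),(351.4,303.9),85),('pegtop',(380.2,200),(274.2,287.8),135),('hub',(346.6,197.4),(314.2,306.7),60),('lidflange',(437.4,241.6),(199.2,298.3),18)):
    print(n,tri(ray(t,*a),ray(s,*b)),onz(t,*a,z),onz(s,*b,z))
print('platter',onz(t,346.2,202,30),'pegbase',onz(t,290+429/5,140+353/5,33),onz(s,170+386/3.6,220+322/3.6,33))
c=calibration('wrist');T=np.array(c['T']);st=state();print(st['eef_pos'],st['t'],T.round(3).tolist(),c['camera_matrix'])
E
```

```text
mouth [584.   31.1  71.9] [579.8  29.1] [590.2  30.8]
pegtop [ 534.2 -130.5  132.8] [ 533.4 -131.4] [ 535.6 -129.4]
hub [560.7 -49.3  50.5] [557.8 -50.4] [565.4 -48.6]
lidflange [ 453.7 -305.1    7.9] [ 451.6 -304. ] [ 459.5 -302.5]
platter [552.8 -51.1] pegbase [ 530.2 -132.5] [ 539.1 -130.4]
[ 178.58955001 -598.8108747   233.10975882] 0.2 [[0.286, -0.928, -0.238, 245.993], [-0.958, -0.277, -0.07, -578.726], [-0.001, 0.248, -0.969, 383.979], [0.0, 0.0, 0.0, 1.0]] [[412.73186091   0.         319.9626045 ]
 [  0.         412.73186091 245.8415997 ]
 [  0.           0.           1.        ]]
```

Call:
arm_command:
  delta_pos:
    - [0.1,0.1,0]
    - [0.22,0.24,0]
    - [0.34,0.36,0]
    - [0.46,0.48,0]
    - [0.56,0.6,0]
  delta_rot:
    - [0,0,0]
    - [0,0,0]
    - [0,0,0]
    - [0,0,0]
    - [0,0,0]
  claw: [0,0,0,0,0]

```text
t: 0.62
eef_pos: [317.5, -450.1, 233.4]
tcp_rot: [3.141, -0.0, 0.289]
ft_force: [0.2, -0.8, -0.1]
opening: 0.999
grip_force: 0.0
```

Call:
arm_command:
  delta_pos:
    - [0.12,0.12,-0.08]
    - [0.23,0.24,-0.16]
    - [0.35,0.36,-0.24]
    - [0.46,0.48,-0.3]
    - [0.54,0.58,-0.32]
  delta_rot:
    - [0,0,0]
    - [0,0,0]
    - [0,0,0]
    - [0,0,0]
    - [0,0,0]
  claw: [0,0,0,0,0]

```text
t: 1.03
eef_pos: [448.2, -309.6, 153.3]
tcp_rot: [-3.141, 0.001, 0.289]
ft_force: [0.2, 0.4, -0.0]
opening: 1.003
grip_force: 0.0
```

```bash
python3 - <<'E'
from h import *
c=calibration('wrist');im=read_camera('wrist');save('w1.png',im);st=state();c=calibration('wrist')
print(st['t'],st['eef_pos'],st['tcp_rot'])
for b in blobs(im,[3,130,60],[20,255,255],100): print(b,onz(c,*b[0],18),onz(c,*b[0],48))
print(proj(c,[455.5,-303,48]),proj(c,st['eef_pos']))
E
```

```text
1.0833 [ 451.11126356 -304.44065151  152.23370412] [-3.13801379e+00  8.36810563e-04  2.92396823e-01]
([312.9, 220.3], [264, 175, 98, 89, 6694]) [ 464.6 -294.7] [ 470.3 -293.6]
([125.6, 325.7], [109, 318, 38, 16, 451]) [ 346.7 -182.8] [ 364.8 -193.5]
([266.2, 393.1], [225, 372, 84, 42, 3218]) [ 321.8 -298.8] [ 342.5 -297.3]
[320.39351801 246.37306332] [320.032121   323.38254952]
```

View pics/w1.png

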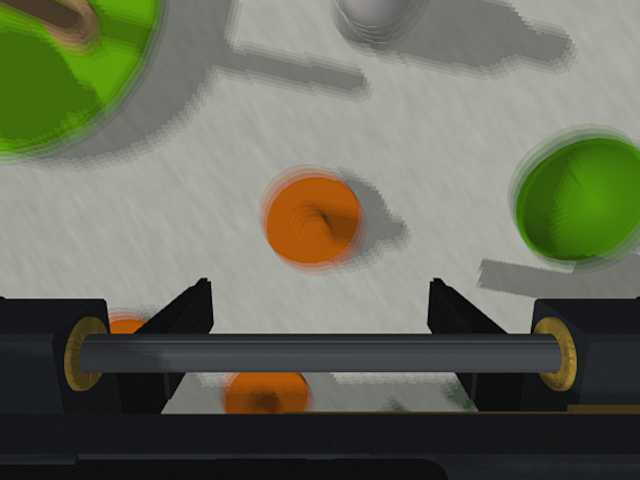

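The wrist picture shows the lid at about (313,220), blurred because the arm was still settling. Another lid shows at (266,393). I'll retake it at rest.

```bash
python3 - <<'E'
from h import *
read_camera('wrist');c=calibration('wrist');im=read_camera('wrist');st=state()
print(st['t'],st['eef_pos'],st['tcp_rot'])
m=cv2.inRange(cv2.cvtColor(im,cv2.COLOR_RGB2HSV),np.array([3,130,40]),np.array([20,255,255]))
for cn in cv2.findContours(m,cv2.RETR_EXTERNAL,cv2.CHAIN_APPROX_NONE)[0]:
    if len(cn)>100:
        P=np.array([onz(c,*p,16) for p in cn[:,0].astype(float)])
        (x,y),r=cv2.minEnclosingCircle(P.astype(np.float32)); print((x,y,r),P.min(0),P.max(0),cv2.boundingRect(cn))
save('w2.png',im[150:300,230:400].repeat(4,0).repeat(4,1)[:600,:800])
E
```

```text
1.1833 [ 448.72825172 -308.86899557  154.03510964] [-3.14016765e+00  8.92784124e-04  2.94042806e-01]
(308.64813232421875, -309.4103088378906, 35.32871627807617) [ 291.9 -344.3] [ 342.1 -274.7] (229, 372, 88, 43)
(456.4907531738281, -304.7701721191406, 35.601497650146484) [ 421.2 -340.1] [ 491.9 -269.2] (271, 182, 100, 97)
```

View pics/w2.png

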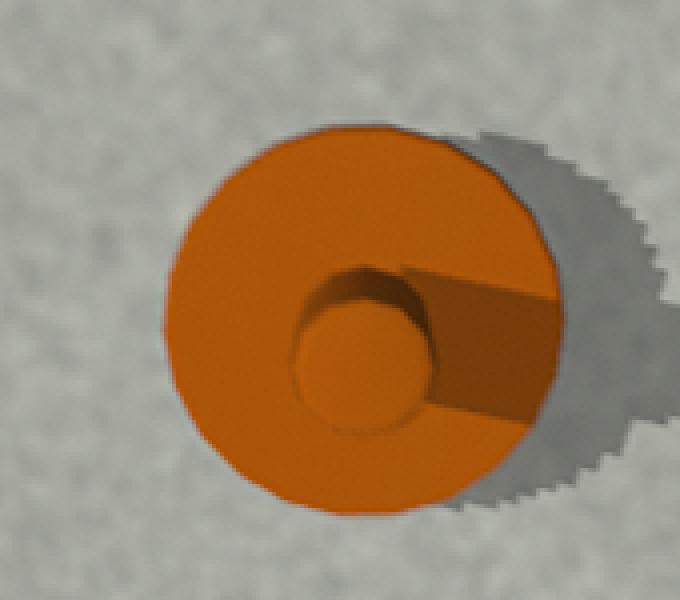

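At rest the lid measures (456.4,-304.7) with radius 35.6, which fits the 36 mm flange. I'll descend, close on the knob, and lift if the grip is good.

Call:
arm_command:
  delta_pos:
    - [0.032,0.018,-0.1]
    - [0.032,0.018,-0.22]
    - [0.032,0.018,-0.34]
    - [0.032,0.018,-0.43]
    - [0.032,0.018,-0.456]
  delta_rot:
    - [0,0,0]
    - [0,0,0]
    - [0,0,0]
    - [0,0,0]
    - [0,0,0]
  claw: [0,0,0,0,0]

```text
t: 1.6
eef_pos: [454.0, -306.9, 38.2]
tcp_rot: [-3.139, 0.002, 0.289]
ft_force: [-0.7, 0.1, -0.3]
opening: 1.007
grip_force: 0.0
```

Call:
arm_command:
  delta_pos:
    - [0,0,0]
    - [0,0,0]
    - [0,0,0]
    - [0,0,0]
    - [0,0,0]
  delta_rot:
    - [0,0,0]
    - [0,0,0]
    - [0,0,0]
    - [0,0,0]
    - [0,0,0]
  claw: [0,0.5,1,1,1]

```text
t: 2.02
eef_pos: [455.9, -307.0, 42.1]
tcp_rot: [3.14, -0.001, 0.29]
ft_force: [0.4, -0.0, -0.2]
opening: 0.774
grip_force: 0.0
```

Call:
arm_command:
  delta_pos:
    - [0,0,0]
    - [0,0,0]
    - [0,0,0]
    - [0,0,0]
    - [0,0,0]
  delta_rot:
    - [0,0,0]
    - [0,0,0]
    - [0,0,0]
    - [0,0,0]
    - [0,0,0]
  claw: [1,1,1,1,1]

```text
t: 2.43
eef_pos: [455.6, -306.6, 40.9]
tcp_rot: [3.142, 0.0, 0.29]
ft_force: [-0.8, -0.3, -0.1]
opening: 0.426
grip_force: 0.0
```

Call:
arm_command:
  delta_pos:
    - [0,0,0]
    - [0,0,0]
    - [0,0,0]
    - [0,0,0]
    - [0,0,0]
  delta_rot:
    - [0,0,0]
    - [0,0,0]
    - [0,0,0]
    - [0,0,0]
    - [0,0,0]
  claw: [1,1,1,1,1]

```text
t: 2.85
eef_pos: [455.5, -306.6, 40.8]
tcp_rot: [3.142, 0.0, 0.29]
ft_force: [-0.2, 0.7, -0.7]
opening: 0.247
grip_force: 30.0
```

Call:
arm_command:
  delta_pos:
    - [0,0,0.06]
    - [0,0,0.18]
    - [0,0,0.32]
    - [0,0,0.48]
    - [0,0,0.62]
  delta_rot:
    - [0,0,0]
    - [0,0,0]
    - [0,0,0]
    - [0,0,0]
    - [0,0,0]
  claw: [1,1,1,1,1]

```text
t: 3.27
eef_pos: [455.4, -306.5, 198.0]
tcp_rot: [3.141, -0.0, 0.29]
ft_force: [0.5, -0.3, -0.5]
opening: 0.251
grip_force: 30.0
```

Call:
arm_command:
  delta_pos:
    - [0.01,0.02,0.08]
    - [0.06,0.15,0.08]
    - [0.11,0.29,0.08]
    - [0.16,0.41,0.08]
    - [0.2,0.5,0.08]
  delta_rot:
    - [0,0,0]
    - [0,0,0]
    - [0,0,0]
    - [0,0,0]
    - [0,0,0]
  claw: [1,1,1,1,1]

```text
t: 3.68
eef_pos: [505.9, -179.5, 216.1]
tcp_rot: [3.141, -0.0, 0.29]
ft_force: [0.3, 1.0, -1.4]
opening: 0.251
grip_force: 30.0
```

Call:
arm_command:
  delta_pos:
    - [0.03,0.16,0]
    - [0.06,0.31,0]
    - [0.08,0.47,0]
    - [0.1,0.62,0]
    - [0.12,0.76,0]
  delta_rot:
    - [0,0,0]
    - [0,0,0]
    - [0,0,0]
    - [0,0,0]
    - [0,0,0]
  claw: [1,1,1,1,1]

```text
t: 4.1
eef_pos: [535.4, 10.5, 215.9]
tcp_rot: [3.142, 0.0, 0.29]
ft_force: [1.2, 0.3, 0.1]
opening: 0.243
grip_force: 30.0
```

Call:
arm_command:
  delta_pos:
    - [0,0,0]
    - [0,0,0]
    - [0,0,0]
    - [0,0,0]
    - [0,0,0]
  delta_rot:
    - [0,0,0]
    - [0,0,0]
    - [0,0,0]
    - [0,0,0]
    - [0,0,0]
  claw: [1,1,1,1,1]

```text
t: 4.52
eef_pos: [535.5, 7.2, 215.8]
tcp_rot: [3.141, 0.0, 0.288]
ft_force: [-0.4, 0.6, -1.0]
opening: 0.248
grip_force: 30.0
```

```bash
python3 - <<'E'
from h import *
c=calibration('wrist');im=read_camera('wrist');save('w3.png',im);np.save('w3.npy',im);st=state()
import pickle;pickle.dump(c,open('w3.pkl','wb'))
print(st['t'],st['eef_pos'],st['tcp_rot'],proj(c,[585,30,85]),proj(c,[534.5,-130.5,135]))
E
```

```text
4.5667 [535.5140486    7.22355043 215.85484355] [3.14147940e+00 8.96230718e-05 2.88023155e-01] [308.35939062 165.380096  ] [535.75527485 327.02921875]
```

View pics/w3.png

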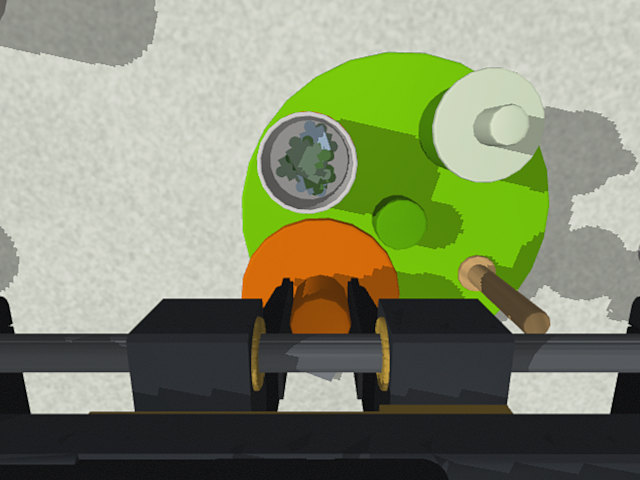

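The wrist picture shows the open mouth at about (307,162), the held lid's flange centred near (320,295), the hub top at (400,222) and the peg top at (537,322). Next I'll fit these.

```bash
python3 - <<'E'
from h import *
import pickle
from scipy.optimize import least_squares
im=np.load('w3.npy');c=pickle.load(open('w3.pkl','rb'));hv=cv2.cvtColor(im,cv2.COLOR_RGB2HSV)
def fit(P,r0,R=None):
    f=least_squares(lambda a:np.hypot(*(P-a[:2]).T)-(R or a[2]),[*P.mean(0),r0],loss='soft_l1',f_scale=.5);return f.x.round(2),np.abs(f.fun).mean().round(2)
# rim: radial rays from centre, outermost bright/grey pixel
def edge(cu,cv,pred,rmin,rmax,angs,last=True):
    out=[]
    for a in angs:
        rs=np.arange(rmin,rmax,.5);u=cu+rs*np.cos(a);v=cv+rs*np.sin(a)
        ok=np.array([pred(*hv[int(round(y)),int(round(x))].astype(int)) for x,y in zip(u,v)])
        if ok.any(): i=np.flatnonzero(ok)[-1]; out.append((u[i],v[i]))
    return np.array(out)
A=np.arange(0,2*np.pi,.05)
e=edge(307,162,lambda h,s,v:s<60 and v>110,38,56,A[(A<1.0)|(A>5.3)|((A>1.0)&(A<5.3))])
P=np.array([onz(c,*p,85) for p in e]);print('rim',fit(P,34))
g=(A>0.1)&(A<2.6)
print('rim green side',fit(np.array([onz(c,*p,85) for p in edge(307,162,lambda h,s,v:s<60 and v>110,38,56,A[(A>4.3)|(A<.6)])]),34,34))
e=edge(320,297,lambda h,s,v:h<20 and s>150,55,90,np.arange(np.pi+.1,2*np.pi-.1,.03))
for z in (190,193,196):
  P=np.array([onz(c,*p,z) for p in e]);print('lid',z,fit(P,36))
print('peg top',onz(c,537,322,135),'hub',onz(c,400,222,60))
m=cv2.inRange(hv,np.array([33,140,60]),np.array([55,255,255]))
cn=max(cv2.findContours(m,cv2.RETR_EXTERNAL,cv2.CHAIN_APPROX_NONE)[0],key=len)[:,0]
P=np.array([onz(c,*p,30) for p in cn.astype(float)]);
f=least_squares(lambda a:np.hypot(*(P-a[:2]).T)-128,[560,-50],loss='soft_l1',f_scale=1);print('axis',f.x,(np.abs(f.fun)<2).mean())
print(state()['eef_pos'])
E
```

```text
rim (array([585.8 ,  31.54,  33.46]), np.float64(0.54))
rim green side (array([585.07,  31.69,  34.  ]), np.float64(0.27))
lid 190 (array([537.41,   7.85,  35.37]), np.float64(0.14))
lid 193 (array([538.51,   8.18,  34.78]), np.float64(0.14))
lid 196 (array([539.62,   8.51,  34.18]), np.float64(0.13))
peg top [ 537.8 -129.9] hub [562.7 -47.9]
axis [558.55450783 -47.79762662] 0.298819255222525
[535.5140486    7.22355043 215.85484355]
```

Call:
arm_command:
  delta_pos:
    - [0.07,0.035,0]
    - [0.15,0.07,-0.02]
    - [0.195,0.095,-0.08]
    - [0.195,0.095,-0.16]
    - [0.195,0.095,-0.24]
  delta_rot:
    - [0,0,0]
    - [0,0,0]
    - [0,0,0]
    - [0,0,0]
    - [0,0,0]
  claw: [1,1,1,1,1]

```text
t: 4.98
eef_pos: [584.9, 31.5, 155.2]
tcp_rot: [3.141, -0.001, 0.289]
ft_force: [-0.8, 0.3, -1.1]
opening: 0.247
grip_force: 30.0
```

Call:
arm_command:
  delta_pos:
    - [0,0,-0.02]
    - [0,0,-0.05]
    - [0,0,-0.08]
    - [0,0,-0.1]
    - [0,0,-0.12]
  delta_rot:
    - [0,0,0]
    - [0,0,0]
    - [0,0,0]
    - [0,0,0]
    - [0,0,0]
  claw: [1,1,1,1,1]

```text
t: 5.4
eef_pos: [584.5, 31.9, 126.0]
tcp_rot: [3.141, -0.001, 0.289]
ft_force: [0.0, -0.2, -0.2]
opening: 0.245
grip_force: 30.0
```

```bash
python3 - <<'E'
from h import *
s=state();print(s['eef_pos'],s['ft_force'])
a=read_camera('scene')[240:360,280:440];b=read_camera('top')[140:240,270:400]
s=state();print(s['eef_pos'],s['ft_force'])
save('p1.png',np.hstack([cv2.resize(a,(400,300),interpolation=2),cv2.resize(b,(390,300),interpolation=2)]))
E
```

```text
[584.52919547  31.91285426 126.01264971] [ 0.00729612 -0.24649731 -0.22435404]
[584.19038601  32.01889828 125.58407538] [ 0.16019126  0.2578643  -0.09103508]
```

View pics/p1.png

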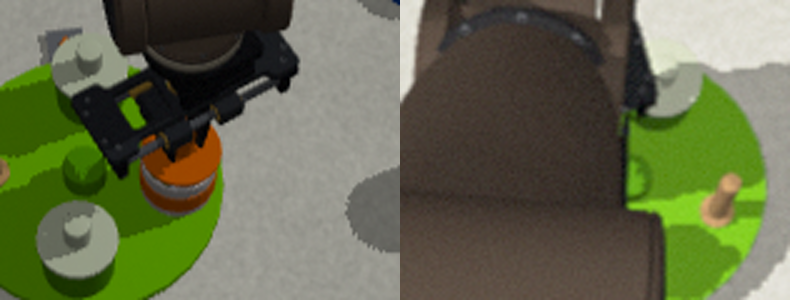

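In the scene crop the lid sits over the banded pot at about (180,160). I'll lower it the remaining 11–12 mm.

Call:
arm_command:
  delta_pos:
    - [0,0,-0.01]
    - [0,0,-0.02]
    - [0,0,-0.03]
    - [0,0,-0.04]
    - [0,0,-0.046]
  delta_rot:
    - [0,0,0]
    - [0,0,0]
    - [0,0,0]
    - [0,0,0]
    - [0,0,0]
  claw: [1,1,1,1,1]

```text
t: 5.92
eef_pos: [584.3, 32.1, 114.1]
tcp_rot: [3.142, 0.0, 0.29]
ft_force: [0.4, 0.2, -0.4]
opening: 0.247
grip_force: 30.0
```

Call:
arm_command:
  delta_pos:
    - [0,0,-0.002]
    - [0,0,-0.002]
    - [0,0,-0.002]
    - [0,0,-0.002]
    - [0,0,-0.002]
  delta_rot:
    - [0,0,0]
    - [0,0,0]
    - [0,0,0]
    - [0,0,0]
    - [0,0,0]
  claw: [0.6,0.5,0.4,0.4,0.4]

```text
t: 6.33
eef_pos: [584.4, 32.1, 114.0]
tcp_rot: [3.141, -0.0, 0.29]
ft_force: [0.1, 0.1, 1.0]
opening: 0.539
grip_force: 0.0
```

Call:
arm_command:
  delta_pos:
    - [0,0,0]
    - [0,0,0]
    - [0,0,0.05]
    - [0,0,0.18]
    - [0,0,0.32]
  delta_rot:
    - [0,0,0]
    - [0,0,0]
    - [0,0,0]
    - [0,0,0]
    - [0,0,0]
  claw: [0.4,0.4,0.4,0.4,0.4]

```text
t: 6.75
eef_pos: [583.6, 32.1, 193.5]
tcp_rot: [-3.14, 0.003, 0.29]
ft_force: [0.9, -0.4, -0.0]
opening: 0.598
grip_force: 0.0
```

Call:
arm_command:
  delta_pos:
    - [-0.02,-0.05,0.06]
    - [-0.06,-0.16,0.06]
    - [-0.1,-0.28,0.06]
    - [-0.13,-0.38,0.06]
    - [-0.16,-0.46,0.06]
  delta_rot:
    - [0,0,0]
    - [0,0,0]
    - [0,0,0]
    - [0,0,0]
    - [0,0,0]
  claw: [0.2,0.2,0.2,0.2,0.2]

```text
t: 7.17
eef_pos: [543.7, -84.4, 209.1]
tcp_rot: [3.141, -0.0, 0.289]
ft_force: [1.2, -0.1, -0.6]
opening: 0.796
grip_force: 0.0
```

Call:
arm_command:
  delta_pos:
    - [-0.02,-0.06,0]
    - [-0.04,-0.08,0]
    - [-0.06,-0.1,0]
    - [-0.06,-0.1,0]
    - [-0.06,-0.1,0]
  delta_rot:
    - [0,0,0]
    - [0,0,0]
    - [0,0,0]
    - [0,0,0]
    - [0,0,0]
  claw: [0.2,0.2,0.2,0.2,0.2]

```text
t: 7.58
eef_pos: [529.3, -107.4, 209.0]
tcp_rot: [3.142, -0.0, 0.29]
ft_force: [-1.7, 1.1, 0.0]
opening: 0.8
grip_force: 0.0
```

```bash
python3 - <<'E'
from h import *
import pickle
c=calibration('wrist');im=read_camera('wrist');save('w4.png',im);np.save('w4.npy',im);st=state()
pickle.dump(c,open('w4.pkl','wb'))
print(st['t'],st['eef_pos'],st['opening'],proj(c,[585.5,31.6,91]),proj(c,[537.8,-130,135]),proj(c,[561.6,-49,60]))
E
```

```text
7.6333 [ 529.48931871 -107.24478219  208.94590953] 0.7983579548160574 [130.22673152 101.21543636] [362.33392033 264.78053987] [254.87705577 172.83692655]
```

View pics/w4.png

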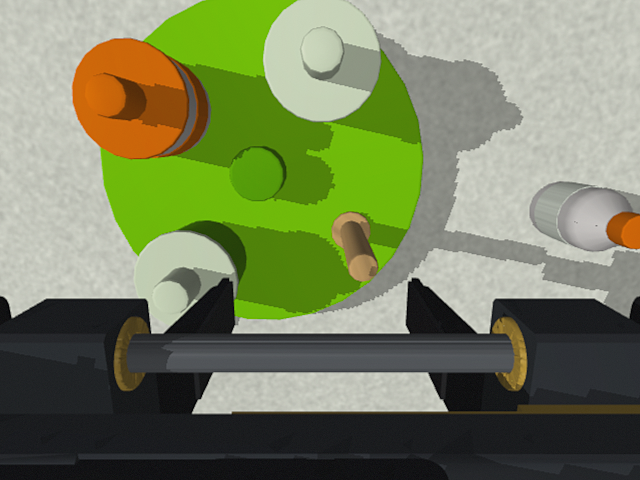

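The lid sits flat on the banded pot at (131,98), within 3 px of the prediction for a seated lid. The peg top is at (362,266) and the hub top at (258,173). I'll check the fit numbers and get the arrow's direction.

```bash
python3 - <<'E'
from h import *
import pickle
from scipy.optimize import least_squares
im=np.load('w4.npy');c=pickle.load(open('w4.pkl','rb'));hv=cv2.cvtColor(im,cv2.COLOR_RGB2HSV)
m=cv2.inRange(hv,np.array([3,130,40]),np.array([20,255,255]));m[:,185:]=0
cn=max(cv2.findContours(m,cv2.RETR_EXTERNAL,cv2.CHAIN_APPROX_NONE)[0],key=len)[:,0].astype(float)
for z in(88,91,95):
    P=np.array([onz(c,*p,z) for p in cn if p[0]<135 or p[1]<90])
    f=least_squares(lambda a:np.hypot(*(P-a[:2]).T)-a[2],[585,31,36],loss='soft_l1',f_scale=.5);print(z,f.x.round(1),np.abs(f.fun).mean().round(2))
print('knob',onz(c,105,94,121),'peg',onz(c,363,266,135),'hub',onz(c,258,173,60))
m=cv2.inRange(hv,np.array([33,140,60]),np.array([55,255,255]))
cn=max(cv2.findContours(m,cv2.RETR_EXTERNAL,cv2.CHAIN_APPROX_NONE)[0],key=len)[:,0].astype(float)
P=np.array([onz(c,*p,30) for p in cn if p[0]>385 or (p[0]<140 and 170<p[1]<245) or(250<p[0]<340 and p[1]>290)])
f=least_squares(lambda a:np.hypot(*(P-a[:2]).T)-128,[560,-50],loss='soft_l1',f_scale=1);print('axis',f.x.round(1),len(P),np.abs(f.fun).mean())
# arrow in top
T=calibration('top')
print('arrow',onz(T,338.5,253.4,6),'tongue corners',[onz(T,290+x/5,140+y/5,6).tolist() for x,y in((217,545),(277,548),(242,597))], 'hub top',onz(T,346.6,197.4,60),'platter',onz(T,346.2,202,30))
E
```

```text
88 [586.   32.9  35.6] 0.53
91 [586.1  31.6  35.2] 0.52
95 [586.3  29.8  34.7] 0.51
knob [586.5  32.2] peg [ 537.2 -130.6] hub [562.1 -51.2]
axis [562.3 -47.7] 369 1.2834318457620126
arrow [412.8 -34. ] tongue corners [[424.7, -19.6], [423.9, -52.8], [396.2, -34.1]] hub top [557.8 -50.4] platter [552.8 -51.1]
```

The lid is seated at (586,32) against a mouth of (585.5,31.6). The axis is about (562,-49.4) and the peg (537.4,-130.3). One wrist look at the arrow will give its exact direction.

Call:
arm_command:
  delta_pos:
    - [-0.1,0.05,0]
    - [-0.22,0.11,0]
    - [-0.34,0.17,0]
    - [-0.42,0.22,0]
    - [-0.46,0.24,0]
  delta_rot:
    - [0,0,0]
    - [0,0,0]
    - [0,0,0]
    - [0,0,0]
    - [0,0,0]
  claw: [0.2,0.2,0.2,0.2,0.2]

```text
t: 8.05
eef_pos: [412.2, -46.0, 208.9]
tcp_rot: [-3.141, 0.001, 0.291]
ft_force: [-0.0, -1.4, -0.3]
opening: 0.801
grip_force: 0.0
```

Call:
arm_command:
  delta_pos:
    - [0,0,0]
    - [0,0,0]
    - [0,0,0]
    - [0,0,0]
    - [0,0,0]
  delta_rot:
    - [0,0,0]
    - [0,0,0]
    - [0,0,0]
    - [0,0,0]
    - [0,0,0]
  claw: [0.2,0.2,0.2,0.2,0.2]

```text
t: 8.47
eef_pos: [415.1, -48.3, 208.7]
tcp_rot: [3.142, 0.0, 0.289]
ft_force: [-0.7, -0.7, -0.8]
opening: 0.802
grip_force: 0.0
```

```bash
python3 - <<'E'
from h import *
c=calibration('wrist');im=read_camera('wrist');save('w5.png',im);st=state()
print(st['t'],st['eef_pos'],proj(c,[415,-34,6]))
hv=cv2.cvtColor(im,cv2.COLOR_RGB2HSV)
m=cv2.inRange(hv,np.array([3,130,40]),np.array([20,255,255]))
for cn in cv2.findContours(m,cv2.RETR_EXTERNAL,cv2.CHAIN_APPROX_NONE)[0]:
    if cv2.contourArea(cn)>150:
        P=np.array([onz(c,*p,6) for p in cn[:,0].astype(float)],np.float32)
        t=cv2.minEnclosingTriangle(P)[1]
        print(cv2.boundingRect(cn),cv2.contourArea(P),P.mean(0),None if t is None else t[:,0].round(1).tolist())
E
```

```text
8.5167 [414.86752572 -48.21651962 208.62443382] [304.19586696 218.91428993]
(403, 372, 43, 35) 937.0850447081029 [ 287.12543 -191.42458] [[264.0, -232.1999969482422], [280.79998779296875, -154.8000030517578], [316.79998779296875, -177.39999389648438]]
(290, 199, 38, 40) 565.820050601993 [415.64175 -33.71803] [[425.29998779296875, -53.900001525878906], [392.1000061035156, -31.299999237060547], [429.20001220703125, -16.799999237060547]]
(242, 0, 77, 20) 418.0454078840994 [568.1263    29.698042] [[564.0999755859375, 62.70000076293945], [583.7999877929688, -3.299999952316284], [554.7000122070312, 27.5]]
```

View pics/w5.png

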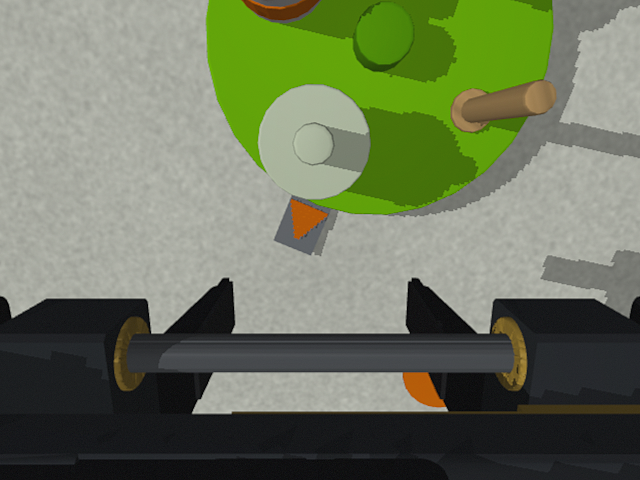

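The arrow head is at (305,219). It points along about 173.8°, so the peg must travel from -106.9° to about -6.2° (anticlockwise), ending near (646.5,-58.6). I'll go and grip the peg.

Call:
arm_command:
  delta_pos:
    - [0.1,-0.07,0]
    - [0.22,-0.15,0]
    - [0.34,-0.23,0]
    - [0.44,-0.3,0]
    - [0.49,-0.328,0]
  delta_rot:
    - [0,0,0]
    - [0,0,0]
    - [0,0,0]
    - [0,0,0]
    - [0,0,0]
  claw: [0.3,0.3,0.3,0.3,0.3]

```text
t: 8.93
eef_pos: [539.6, -132.3, 208.3]
tcp_rot: [3.141, -0.001, 0.289]
ft_force: [-0.7, 0.2, -0.1]
opening: 0.7
grip_force: 0.0
```

Call:
arm_command:
  delta_pos:
    - [0,0,0]
    - [0,0,-0.08]
    - [0,0,-0.2]
    - [0,0,-0.32]
    - [0,0,-0.38]
  delta_rot:
    - [0,0,0]
    - [0,0,0]
    - [0,0,0]
    - [0,0,0]
    - [0,0,0]
  claw: [0.3,0.3,0.3,0.3,0.3]

```text
t: 9.35
eef_pos: [535.0, -129.0, 111.1]
tcp_rot: [-3.139, 0.003, 0.29]
ft_force: [-0.4, 0.4, -0.0]
opening: 0.703
grip_force: 0.0
```

Call:
arm_command:
  delta_pos:
    - [0,0,0]
    - [0,0,0]
    - [0,0,0]
    - [0,0,0]
    - [0,0,0]
  delta_rot:
    - [0,0,0]
    - [0,0,0]
    - [0,0,0]
    - [0,0,0]
    - [0,0,0]
  claw: [0.5,0.7,0.8,0.9,1]

```text
t: 9.77
eef_pos: [537.1, -129.9, 115.1]
tcp_rot: [3.14, -0.002, 0.29]
ft_force: [-0.4, -0.4, -0.3]
opening: 0.405
grip_force: 0.0
```

Call:
arm_command:
  delta_pos:
    - [0,0,0]
    - [0,0,0]
    - [0,0,0]
    - [0,0,0]
    - [0,0,0]
  delta_rot:
    - [0,0,0]
    - [0,0,0]
    - [0,0,0]
    - [0,0,0]
    - [0,0,0]
  claw: [1,1,1,1,1]

```text
t: 10.18
eef_pos: [537.0, -130.3, 114.2]
tcp_rot: [3.141, -0.0, 0.29]
ft_force: [-0.8, -4.6, 4.6]
opening: 0.186
grip_force: 30.0
```

```bash
python3 - <<'E'
import numpy as np
C=np.array([562,-49.4]);s=np.array([537,-130.3]);r=85
a=np.radians(np.concatenate([np.linspace(-107.2,-6.2,26)]))
P=C+np.c_[np.cos(a),np.sin(a)]*r;P[0]=s
for k in range(0,25,5): print(((P[k+1:k+6]-P[k])/250).round(3).tolist())
E
```

```text
[[0.023, -0.007], [0.046, -0.012], [0.07, -0.015], [0.094, -0.016], [0.118, -0.016]]
[[0.024, 0.002], [0.048, 0.006], [0.071, 0.011], [0.094, 0.018], [0.116, 0.027]]
[[0.022, 0.01], [0.043, 0.022], [0.063, 0.035], [0.082, 0.05], [0.1, 0.065]]
[[0.017, 0.017], [0.032, 0.035], [0.047, 0.055], [0.06, 0.075], [0.071, 0.096]]
[[0.01, 0.022], [0.018, 0.044], [0.025, 0.067], [0.03, 0.091], [0.033, 0.114]]
```

Call:
arm_command:
  delta_pos:
    - [0.023,-0.007,0]
    - [0.046,-0.012,0]
    - [0.07,-0.015,0]
    - [0.094,-0.016,0]
    - [0.118,-0.016,0]
  delta_rot:
    - [0,0,0]
    - [0,0,0]
    - [0,0,0]
    - [0,0,0]
    - [0,0,0]
  claw: [1,1,1,1,1]

```text
t: 10.6
eef_pos: [567.2, -134.2, 114.2]
tcp_rot: [3.141, -0.001, 0.29]
ft_force: [-1.3, -1.8, 6.2]
opening: 0.183
grip_force: 30.0
```

Call:
arm_command:
  delta_pos:
    - [0.024,0.002,0]
    - [0.048,0.006,0]
    - [0.071,0.011,0]
    - [0.094,0.018,0]
    - [0.116,0.027,0]
  delta_rot:
    - [0,0,0]
    - [0,0,0]
    - [0,0,0]
    - [0,0,0]
    - [0,0,0]
  claw: [1,1,1,1,1]

```text
t: 11.02
eef_pos: [596.3, -127.3, 114.2]
tcp_rot: [3.141, -0.001, 0.29]
ft_force: [0.3, -3.0, 4.9]
opening: 0.186
grip_force: 30.0
```

Forces are small, so I'll continue along the arc.

Call:
arm_command:
  delta_pos:
    - [0.022,0.01,0]
    - [0.043,0.022,0]
    - [0.063,0.035,0]
    - [0.082,0.05,0]
    - [0.1,0.065,0]
  delta_rot:
    - [0,0,0]
    - [0,0,0]
    - [0,0,0]
    - [0,0,0]
    - [0,0,0]
  claw: [1,1,1,1,1]

```text
t: 11.43
eef_pos: [621.3, -110.8, 114.2]
tcp_rot: [3.141, -0.001, 0.29]
ft_force: [-0.7, -1.7, 6.4]
opening: 0.185
grip_force: 30.0
```

Call:
arm_command:
  delta_pos:
    - [0.017,0.017,0]
    - [0.032,0.035,0]
    - [0.047,0.055,0]
    - [0.06,0.075,0]
    - [0.071,0.096,0]
  delta_rot:
    - [0,0,0]
    - [0,0,0]
    - [0,0,0]
    - [0,0,0]
    - [0,0,0]
  claw: [1,1,1,1,1]

```text
t: 11.85
eef_pos: [638.9, -86.6, 114.2]
tcp_rot: [3.141, -0.001, 0.29]
ft_force: [-0.6, -1.1, 5.4]
opening: 0.184
grip_force: 30.0
```

Call:
arm_command:
  delta_pos:
    - [0.01,0.022,0]
    - [0.018,0.044,0]
    - [0.025,0.067,0]
    - [0.03,0.091,0]
    - [0.033,0.114,0]
  delta_rot:
    - [0,0,0]
    - [0,0,0]
    - [0,0,0]
    - [0,0,0]
    - [0,0,0]
  claw: [1,1,1,1,1]

```text
t: 12.27
eef_pos: [647.1, -57.9, 114.3]
tcp_rot: [3.141, -0.001, 0.29]
ft_force: [0.6, -1.0, 5.2]
opening: 0.183
grip_force: 30.0
```

Call:
arm_command:
  delta_pos:
    - [0,0,0]
    - [0,0,0]
    - [0,0,0]
    - [0,0,0]
    - [0,0,0]
  delta_rot:
    - [0,0,0]
    - [0,0,0]
    - [0,0,0]
    - [0,0,0]
    - [0,0,0]
  claw: [1,1,1,1,1]

```text
t: 12.68
eef_pos: [647.1, -57.9, 114.2]
tcp_rot: [-3.142, -0.001, 0.29]
ft_force: [0.4, 1.1, 5.3]
opening: 0.183
grip_force: 30.0
```

```bash
python3 - <<'E'
from h import *
a=read_camera('scene');b=read_camera('top');s=state();print(s['eef_pos'],s['ft_force'],s['grip_force'],s['opening'])
c=calibration('scene');t=calibration('top')
for n,p in(('lid',(477.5,-40.2,91)),('arrow',(415,-33.7,6))): print(n,proj(c,p),proj(t,p))
print(blobs(a,[3,130,40],[20,255,255],30)[5:],)
save('p2.png',np.hstack([cv2.resize(a[230:370,240:400],(400,350),interpolation=2),cv2.resize(b[150:290,270:430],(400,350),interpolation=2)]))
E
```

```text
[647.0646839  -57.8810529  114.24442985] [0.4618728  1.20044398 4.78352111] 30.00083863735199 0.18095235231004522
lid [308.65859617 266.24090022] [342.69023467 224.24890485]
arrow [306.25657654 260.92163075] [338.4149204  252.61398413]
[([42.1, 210.5], [0, 193, 79, 28, 141]), ([194.2, 208.4], [181, 197, 28, 24, 513]), ([233.5, 238.6], [220, 227, 28, 25, 556]), ([188.2, 246.0], [174, 234, 29, 25, 568]), ([524.4, 284.4], [516, 271, 19, 30, 120]), ([13.0, 304.1], [0, 274, 29, 58, 1265]), ([203.0, 340.6], [198, 335, 11, 12, 106]), ([318.7, 344.4], [312, 336, 14, 15, 118]), ([369.1, 424.6], [247, 376, 246, 104, 8247]), ([554.4, 463.6], [413, 432, 227, 48, 5771])]
```

View pics/p2.png

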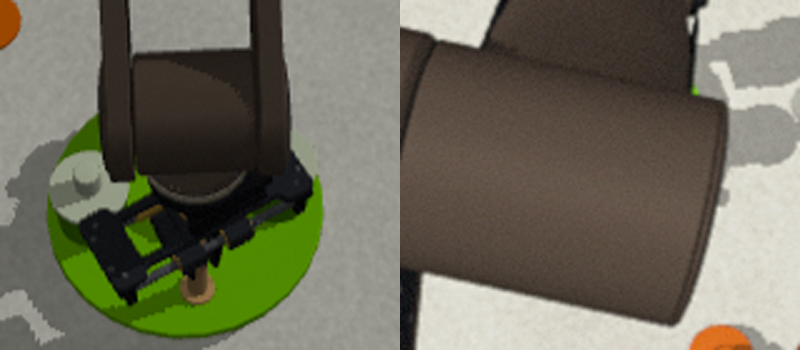

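The peg is gripped at 30 N, at -5.8° against a target of about -6.2°, which is roughly 1 mm of error. The arm hides the pot, but the peg's position fixes where it is. I'll hand in now while holding.

```bash
python3 -c "
from cell import *
print(job_done())"
```

```text
the job is handed in; nothing more can be done
None
```

I seated the orange lid on the banded pot and let go of it. I then turned the carousel by the peg to within about 1 mm of the arrow by calculation, and handed in with the peg pinched at 30 N. The arm hid the pot and lid at the end, so that final position comes from the peg, and the hand-in gave no verdict.

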